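# Pack the full carton and close the delivery case

### The arm

A 6-joint arm with a two-finger parallel gripper is mounted at the origin on the work surface. World frame = base frame: x ahead of the robot, y to its left, z up, the work surface at z = 0. Lengths are in m, angles in rad, forces in N, time in s.
With the tool pointing down it reaches from about 0.25 to 0.725 m from the base axis. Payload 4 kg.
Tool frame: the origin (TCP) lies at the very end of the fingers, on their centre line; the grasp point (between the pads) lies 19 mm behind it (grip_point_offset is the distance from the TCP to the grasp point, in m); y points along the fingers, x is the direction in which the jaws open and shut, and the axes are right-handed (so a half turn about y gives the same grasp; the last joint's range is limited). The gripper opens to 85 mm and grips with 20 to 120 N. Pads are 22 mm wide; open, the fingers measure 114 mm over their backs; the gripper's body (76 mm by 85 mm) begins 54 mm behind the grasp point. The pads swing forward as they close: fully open they stand 13 mm farther back than shut.
Start: joints at [-1.328, 0.241, 0.005, 1.335, 0, 1.571], TCP at [0.12, -0.485, 0.231] pointing down, gripper open.
Joint ranges: [-2.72, 2.72], [-1.05, 1.87], [-1.09, 1.28], [-1.99, 2.15], [-1.42, 1.44], [-3.14, 3.14]. Speed limits (rad/s): [2.79, 2.79, 3.14, 3.14, 3.14, 3.14].

### API

Orientations are given as a 3x3 rotation matrix whose columns are the frame's x, y, z axes.
In Python, from bench import * gives the robot as it stands.
- The arm moves only by the shell command python3 -m inch 'ROWS' [FORCE]. ROWS is JSON, a list of rows, each an object with "dp": the shift along the tool's x, y, z in cm, a list of three; "delta_rot": the turn, a rotation vector about the tool's x, y, z in degrees, a list of three; "claw": the closure in counts, from 0 (fully open) to 255 (shut). A call has 1 to 5 rows; each row is the pose to reach, as a shift and turn from the pose measured when the call began, along the tool's axes at that moment; what a row does not reach only later rows make up. A row lasts 1/8 s, in which the tool goes at most 62.5 mm and 10.7 degrees, less where a joint would pass 70% of its speed; a pose out of reach is approached as far as the arm can. A call with a gripper value outside its range is refused whole. The fingers move at their own pace and stop on an object; FORCE is the grip in N (left out, the last holds). Time passes only in rows, so rows that repeat a pose let the fingers close. It gives the time, the measured TCP pose, the force and the opening at its end, in the units of the state.
- sense(): the state, without advancing time (a new reading comes with each control period).
- get_image(name): name is "side" or "top" or "wrist"; returns the picture (420x560x3 uint8, blue, green, red); there is no depth.
- calibration(name): a dict with "fx", "fy", "cx", "cy" (pixels), "camera_from_world" (4x4, takes a point from world to camera coordinates). Camera axes: x right, y up, looking along -z (the intrinsics and any distortion apply to the point x, -y, -z); pixel columns grow to the right and rows downward; lengths in m; the calibration is good to about 2 mm. A picture is of the moment at which its call begins: read the wrist's pose just before it. calibration takes no time and is no camera call; for the wrist camera it gives the pose at the moment of the call.
- sign_off(): hands the job in, once; it reports no verdict.
The state is a dict: "time_s": time; "joint_pos": joint angles; "joint_velocities": joint speeds; "tau": joint torques, N m; "ee_pos": TCP position; "eef_rot": TCP orientation; "ft_force": force on the tool from outside, world axes, zero at the start; "torque": the same for the moment, N m; "finger_gap": opening from 0.0 (shut) to 1.0 (fully open).
Only numpy, scipy, OpenCV 4.12 (cv2) and the standard library are available. Lean on these libraries where they do the work, as an engineer would, in place of code of your own. Each camera call takes 0.05 s, during which the arm holds its last target. There are 200 camera calls.

### The job

One of the three identical closed medicine cartons is still full and the other two are nearly empty: lift them to feel which is the full one, and set it down upright on the floor of the open aluminium delivery case. Then release the case's folding lid stay by lifting its knee up past centre, and lower the lid gently until it is fully shut. Leave the other two cartons standing on the counter and everything else, inside the case and around it, where it is.

Things in the scene. Friction and masses are not known exactly. Their poses are not given: they have to be found in the camera images.
- case: Aluminium delivery case, fixed, open at the top: 240 mm deep (its x), 340 mm wide (its y), rim 110 mm high, walls and floor 5 mm thick. Origin: centre of its underside; z up; its front (hanging latches, handle) faces -x, the lid is hinged along the rear rim (+x). The folding stay is inside its right (-y) wall. The middle of the floor is free for the carton.
- lid (a joint): Lid angle, rad: 0 = standing open, locked by the stay, upright; grows as it is lowered; 1.57 = shut. The lid (240 x 340 mm, 22 mm thick, 0.45 kg) has a stiff friction hinge: it stays at whatever angle it is left, so it must be pushed down all the way (1 to 5 N at the free edge). While the stay is locked it cannot be lowered.
- knee (a joint): Fold of the stay's knee, rad: 0 = locked (knee on its stop, below the straight line between the stay's end pivots), 0.20 = bars in line (centre), above 0.20 = unlocked; 3.08 with the lid shut. Lifting the knee, up and towards the case's front, unlocks it; this takes about 4 N (up to 10 N with a sloping finger). Lifted on, it draws the lid down. It stays where it is left.
- stay_knee (a point): Knee pivot of the stay, axis along the case's y: two flat steel bars, each 97 mm between pivots, 15 mm high, 5 mm thick, in an upright plane parallel to the case's x and z. A boss of 20 mm diameter on the knee stands 10 mm inwards (case +y) of this point. Locked, the knee is 51 mm in front of the hinge line and 46 mm above the rim, with open space below and behind it.
- stay_pivot (a point): Lower pivot of the stay, on the inside of the case's right wall (13 mm in from its outer face), 16 mm below the rim. From here the lower bar rises rearwards to the knee; the upper bar goes on from the knee to a bracket on the lid's right edge, 122 mm from the hinge line.
- lid_edge (a point): Middle of the lid's free edge, at half its thickness, 240 mm from the hinge line. Its axes are the lid's: when shut they are the case's; x points from the free edge to the hinge, z out of the lid's outer face (rearwards while open, up when shut).
- lid_hinge (a point): Middle of the lid's hinge line, on the rear rim of the case (case x +120 mm), 110 mm above the counter, in the plane of the lid's open side; the lid's outer face is 22 mm from that plane. Same axes as lid_edge.
- carton_a: Closed medicine carton, white card with a grey band, 120 x 54 x 88 mm (own x, y, z), one of three alike, loose on the counter: the full one weighs 0.47 to 0.66 kg, the two nearly empty ones about 0.1 kg each; nothing else tells them apart and which is which changes. Origin: centre of its underside; z up; long side along its x, grasped across its y (54 mm).
- carton_b: Another of the three, see carton_a.
- carton_c: Another of the three, see carton_a.
- jar: White jar, diameter 56 mm, 70 mm high, standing in the rear left corner of the case (about +65, +115 mm from the case's middle in its x, y). Origin: centre of its underside. To be left alone.
- pill_bottle: Amber bottle, diameter 50 mm, 95 mm high, on the counter behind the cartons. Origin: centre of its underside. To be left alone.
- blisters: Stack of blister cards, 105 x 44 x 16 mm, lying on the counter between the case and the cartons. Origin: centre of its underside. To be left alone.
- tape_dispenser: Black tape dispenser, 150 x 55 x 90 mm, on the counter at the front right of the case. Origin: centre of its underside. To be left alone.
There are look-alikes about, which are no part of the job. What is shaped like the carton_b but purple or red is not meant.

How it is judged:
On the way, in this order (a step that is already met when the one before it is completed fails the run):
1. one carton stands on the floor of the case, upright and let go of, heavy enough to be the full one, while the lid is still open (((x of carton_a in the frame of case between -0.115 and 0.115 m and y of carton_a in the frame of case between -0.165 and 0.165 m and z of carton_a in the frame of case between -0.002 and 0.012 m and angle between carton_a's own z axis and vertical below 0.15 rad and contact force between carton_a and case above 3 N and contact force between the fingers and carton_a below 0.2 N) or (x of carton_b in the frame of case between -0.115 and 0.115 m and y of carton_b in the frame of case between -0.165 and 0.165 m and z of carton_b in the frame of case between -0.002 and 0.012 m and angle between carton_b's own z axis and vertical below 0.15 rad and contact force between carton_b and case above 3 N and contact force between the fingers and carton_b below 0.2 N) or (x of carton_c in the frame of case between -0.115 and 0.115 m and y of carton_c in the frame of case between -0.165 and 0.165 m and z of carton_c in the frame of case between -0.002 and 0.012 m and angle between carton_c's own z axis and vertical below 0.15 rad and contact force between carton_c and case above 3 N and contact force between the fingers and carton_c below 0.2 N)) and value of joint lid below 0.3 rad), for 0.2 s.
2. the stay's knee has been lifted past centre and folds (value of joint knee above 0.35 rad), for 0.2 s.
At the end, for the whole second after the job is handed in: The lid is shut (within 0.03 rad) and at rest, the full carton (its weight on the case over 3 N) stands upright (within 0.15 rad) at rest on the case's floor, and the other two cartons stand upright on the counter (value of joint lid above 1.54 rad and velocity of joint lid below 0.05 rad/s and (((x of carton_a in the frame of case between -0.115 and 0.115 m and y of carton_a in the frame of case between -0.165 and 0.165 m and z of carton_a in the frame of case between -0.002 and 0.012 m and angle between carton_a's own z axis and vertical below 0.15 rad and contact force between carton_a and case above 3 N and contact force between the fingers and carton_a below 0.2 N) and linear speed of carton_a below 0.02 m/s and (height (world z) of carton_b below 0.003 m and angle between carton_b's own z axis and vertical below 0.15 rad) and (height (world z) of carton_c below 0.003 m and angle between carton_c's own z axis and vertical below 0.15 rad)) or ((x of carton_b in the frame of case between -0.115 and 0.115 m and y of carton_b in the frame of case between -0.165 and 0.165 m and z of carton_b in the frame of case between -0.002 and 0.012 m and angle between carton_b's own z axis and vertical below 0.15 rad and contact force between carton_b and case above 3 N and contact force between the fingers and carton_b below 0.2 N) and linear speed of carton_b below 0.02 m/s and (height (world z) of carton_a below 0.003 m and angle between carton_a's own z axis and vertical below 0.15 rad) and (height (world z) of carton_c below 0.003 m and angle between carton_c's own z axis and vertical below 0.15 rad)) or ((x of carton_c in the frame of case between -0.115 and 0.115 m and y of carton_c in the frame of case between -0.165 and 0.165 m and z of carton_c in the frame of case between -0.002 and 0.012 m and angle between carton_c's own z axis and vertical below 0.15 rad and contact force between carton_c and case above 3 N and contact force between the fingers and carton_c below 0.2 N) and linear speed of carton_c below 0.02 m/s and (height (world z) of carton_a below 0.003 m and angle between carton_a's own z axis and vertical below 0.15 rad) and (height (world z) of carton_b below 0.003 m and angle between carton_b's own z axis and vertical below 0.15 rad)))); the robot touches nothing.
It fails at once if the lid is slammed (lowered faster than 2 rad/s) (velocity of joint lid above 2 rad/s).
It fails at once if a carton is dropped or knocked over (faster than 0.6 m/s while not held) ((linear speed of carton_a above 0.6 m/s and contact force between the fingers and carton_a below 0.2 N) or (linear speed of carton_b above 0.6 m/s and contact force between the fingers and carton_b below 0.2 N) or (linear speed of carton_c above 0.6 m/s and contact force between the fingers and carton_c below 0.2 N)).
It fails at once if the jar, the pill bottle, the blister cards or the tape dispenser is moved by more than 30 mm or tipped (distance of any of jar, pill_bottle, blisters, tape_dispenser from where it was at the start of the episode above 0.03 m or angle between any of jar, pill_bottle, blisters, tape_dispenser's own z axis and vertical above 0.3 rad).
It also fails if it takes over 72 s, if anything falls off the work surface, if the arm or the gripper's body presses on something with over 40 N, if the wrist force passes 120 N, or if a joint passes its speed limit or range.

## Working session

There is one attempt and no reset: what is moved stays moved. The work goes in short steps, Python scripts to look and compute and a shell command to move; the robot and the scene stay as the last step left them, time stands still between calls to the robot, and variables do not carry over. Pictures are saved under pics/ and viewed, about 8 in all and at most 12, crops included, and the job is handed in when it is done.

```bash
mkdir -p pics; ls
python3 - <<'E'
from bench import *
import cv2,numpy as np
s=sense();print({k:np.round(v,3).tolist() for k,v in s.items()})
for n in("top","side"):
    cv2.imwrite(f"pics/{n}0.png",get_image(n)); c=calibration(n);print(n,{k:np.round(v,3).tolist() if not isinstance(v,str) else v for k,v in c.items()})
E
```

```text
pics
{'time_s': 0.0, 'joint_pos': [-1.328, 0.241, 0.004, 1.335, -0.0, 1.571], 'joint_velocities': [-0.002, 0.0, 0.0, -0.001, 0.001, 0.0], 'tau': [-0.001, -37.232, 25.241, 0.017, -0.0, 0.0], 'ee_pos': [0.12, -0.485, 0.23], 'eef_rot': [[0.24, -0.0, 0.971], [-0.971, 0.002, 0.24], [-0.002, -1.0, -0.0]], 'ft_force': [0.486, -0.582, -0.7], 'torque': [0.037, 0.022, 0.017], 'finger_gap': 1.001}
top {'fx': 423.384, 'fy': 423.384, 'cx': 274.773, 'cy': 198.319, 'camera_from_world': [[0.009, -1.0, -0.004, 0.026], [0.996, 0.008, 0.094, -0.487], [-0.094, -0.005, 0.996, -1.461], [0.0, 0.0, 0.0, 1.0]]}
side {'fx': 538.862, 'fy': 538.862, 'cx': 276.338, 'cy': 215.307, 'camera_from_world': [[0.946, -0.325, 0.01, -0.465], [0.251, 0.748, 0.615, -0.246], [-0.207, -0.579, 0.789, -1.565], [0.0, 0.0, 0.0, 1.0]]}
```

View pics/top0.png

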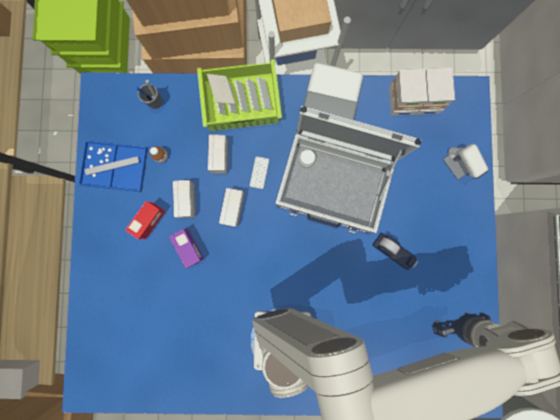

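View pics/side0.png

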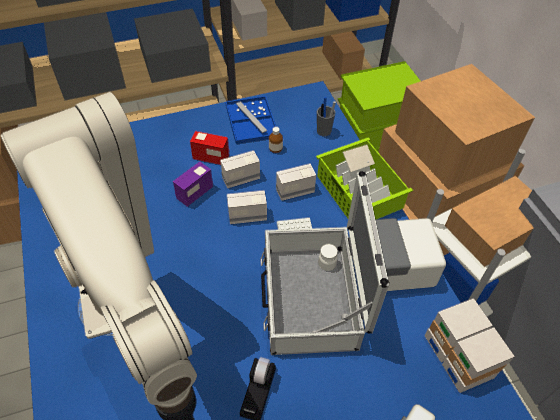

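The top view shows the three white cartons at about (218,155), (183,198) and (231,207). The red (144,220) and purple (186,248) cartons are the look-alikes. The case is at (335,185), and its stay is on the right. I'll enlarge this area to confirm and to read the corners.

Run:
```python
import cv2
a=cv2.imread("pics/top0.png")[105:260,160:430]
a=cv2.resize(a,None,fx=2.96,fy=2.96,interpolation=cv2.INTER_CUBIC); 
cv2.imwrite("pics/crop1.png",a);print(a.shape)
b=cv2.imread("pics/side0.png")[130:370,190:430]
cv2.imwrite("pics/crop2.png",cv2.resize(b,None,fx=2.5,fy=2.5,interpolation=cv2.INTER_CUBIC))
```

```text
(459, 799, 3)
```

View pics/crop1.png

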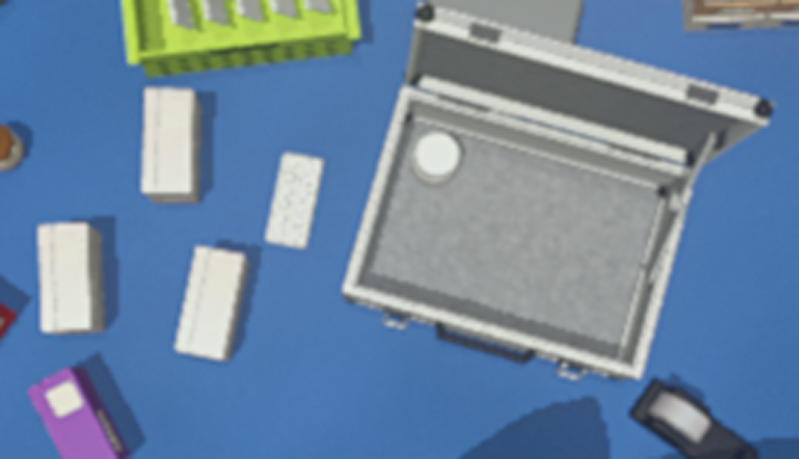

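View pics/crop2.png

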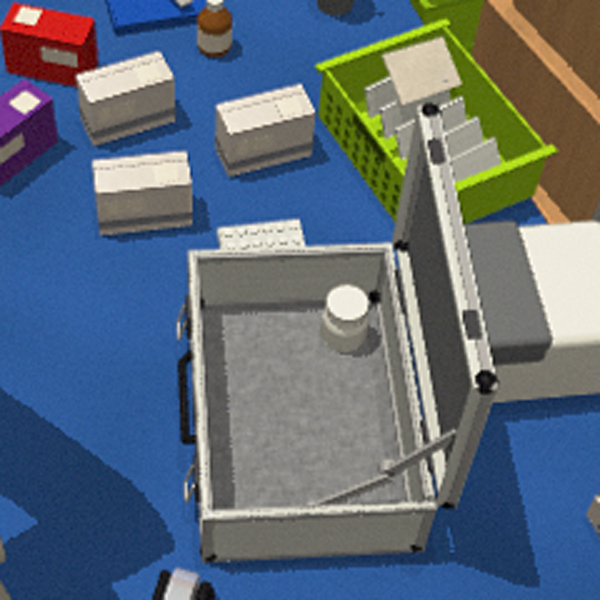

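```bash
cat > h.py <<'E'
from bench import *
import cv2,numpy as np
def PM(n):
    c=calibration(n);K=np.array([[c['fx'],0,c['cx']],[0,c['fy'],c['cy']],[0,0,1]])
    return K@np.diag([1,-1,-1])@np.array(c['camera_from_world'])[:3]
def proj(P,X):
    p=P@np.append(X,1);return p[:2]/p[2]
def onz(P,uv,z):
    H=P[:,[0,1,3]].copy();H[:,2]+=P[:,2]*z
    q=np.linalg.solve(H,[*uv,1]);return q[:2]/q[2]
def tri(P1,a,P2,b):
    A=np.array([a[0]*P1[2]-P1[0],a[1]*P1[2]-P1[1],b[0]*P2[2]-P2[0],b[1]*P2[2]-P2[1]])
    return np.linalg.lstsq(A[:,:3],-A[:,3],rcond=None)[0]
c1=lambda u,v:np.array([160+u/2.96,105+v/2.96]); c2=lambda u,v:np.array([190+u/2.5,130+v/2.5])
E
python3 - <<'E'
from h import *
T,S=PM("top"),PM("side")
np.set_printoptions(precision=3,suppress=True)
ct={'P1':[(145,88),(194,90),(192,192),(143,190)],'P2':[(38,225),(88,222),(93,330),(42,332)],'P3':[(195,247),(245,252),(230,360),(178,350)],'case':[(408,88),(693,190),(640,378),(345,293)]}
cs={'P1':[(217,130),(304,87),(314,120),(222,160)],'P2':[(78,92),(165,53),(175,80),(88,117)],'P3':[(95,160),(188,153),(191,186),(97,192)],'case':[(395,245),(435,505),(203,515),(190,252)]}
for k in ct:
    z=.11 if k=='case' else .088
    a=np.array([onz(T,c1(*p),z) for p in ct[k]]);b=np.array([onz(S,c2(*p),z) for p in cs[k]])
    print(k,'tri',tri(T,c1(*np.mean(ct[k],0)),S,c2(*np.mean(cs[k],0))))
    for n,q in(('top',a),('side',b)):
        r=cv2.minAreaRect((q*1000).astype(np.float32)); print(n,q.tolist() if k=='case' else '',q.mean(0),r)
for nm,a,b in(('stayknee',(684,200),(388,468)),('jar',(437,156),(347,303)),('lidcornerR',(763,108),(486,380)),('lidcornerL',(425,12),(430,110))):
    print(nm,tri(T,c1(*a),S,c2(*b)))
for nm,a in(('blist',(295,200)),): print(nm,onz(T,c1(*a),.016))
print('bottle',onz(S,(275,133),.07),'tape',onz(T,(395,250),.09),'knee S z.156',onz(S,c2(388,468),.156))
E
```

```text
P1 tri [0.641 0.233 0.048]
top  [0.636 0.227] ((635.6808471679688, 227.31187438964844), (120.39895629882812, 56.391239166259766), 0.03425714373588562)
side  [0.627 0.201] ((627.3360595703125, 199.1324920654297), (161.203125, 54.49810028076172), 14.728758811950684)
P2 tri [0.481 0.346 0.063]
top  [0.477 0.341] ((476.6263427734375, 340.6973876953125), (123.20260620117188, 57.605735778808594), 3.9414560794830322)
side  [0.477 0.323] ((478.0855407714844, 324.44647216796875), (143.3815460205078, 50.236732482910156), 12.010215759277344)
P3 tri [0.452 0.174 0.087]
top  [0.45  0.174] ((449.56109619140625, 174.61093139648438), (59.66725540161133, 123.36661529541016), 83.04981231689453)
side  [0.453 0.173] ((453.3229675292969, 172.6979217529297), (54.093788146972656, 117.94996643066406), 76.89930725097656)
case tri [ 0.531 -0.176  0.097]
top [[0.6927739837743269, -0.04557798506052841], [0.5788338543062608, -0.36528945245905364], [0.3682883721244822, -0.30312953093050954], [0.45971018347343506, 0.02364546454930644]] [ 0.525 -0.173] ((527.9419555664062, -173.58473205566406), (339.27960205078125, 243.12677001953125), 73.45779418945312)
side [[0.6988892625426335, -0.04596376267579407], [0.6034764352162713, -0.3665004676763499], [0.3730203279366504, -0.3002521037142445], [0.4654031904788755, 0.021542431061893724]] [ 0.535 -0.173] ((535.6524658203125, -173.02052307128906), (334.7923583984375, 243.04904174804688), 73.87419891357422)
stayknee [ 0.557 -0.338  0.17 ]
jar [ 0.625 -0.082  0.072]
lidcornerR [ 0.617 -0.365  0.35 ]
lidcornerL [ 0.707 -0.05   0.348]
blist [0.578 0.085]
bottle [0.639 0.445] tape [ 0.312 -0.369] knee S z.156 [ 0.56  -0.332]
```

```bash
cat >> h.py <<'E'
def box(x,y,yaw,dx,dy,dz):
    a=np.radians(yaw);R=np.array([[np.cos(a),-np.sin(a)],[np.sin(a),np.cos(a)]])
    return [np.array([*(R@[i*dx/2,j*dy/2]+[x,y]),k*dz]) for k in(0,1) for i,j in((-1,-1),(1,-1),(1,1),(-1,1))]
def draw(im,P,B,f,o,col=(0,0,255)):
    q=[tuple(int(v) for v in (proj(P,X)-o)*f) for X in B]
    for i in range(4):
        for a,b in((i,(i+1)%4),(i+4,(i+1)%4+4),(i,i+4)): cv2.line(im,q[a],q[b],col,1)
E
python3 - <<'E'
from h import *
out=[]
for n,o,w,h in(("top",(160,100),270,140),("side",(210,130),190,220)):
    f=400/w if n=="top" else 400/w
    im=cv2.imread(f"pics/{n}0.png")[o[1]:o[1]+h,o[0]:o[0]+w];f=2.95 if n=="top" else 2.7
    im=cv2.resize(im,None,fx=f,fy=f,interpolation=cv2.INTER_CUBIC)
    P=PM(n)
    for b in[(.636,.227,1,.12,.054,.088),(.477,.341,2,.12,.054,.088),(.451,.174,-8,.12,.054,.088),(.532,-.172,-16.3,.24,.34,.11)]: draw(im,P,box(*b),f,np.array(o))
    cv2.imwrite(f"pics/ov_{n}.png",im)
E
```

```text
(no output)
```

View pics/ov_side.png

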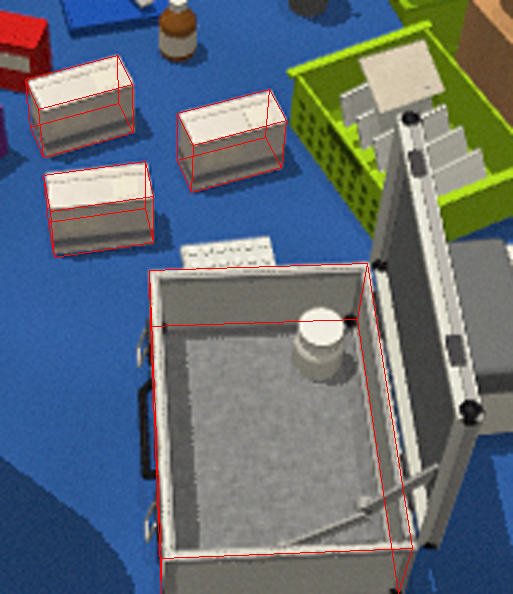

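The overlay fits all three cartons and the case. From here I'll use carton P3 (.451,.174,-8°), P2 (.477,.341,2°), P1 (.636,.227,1°) and the case at (.532,-.172,-16.3°). Next I move to P3.

```bash
cat >> h.py <<'E'
from scipy.spatial.transform import Rotation as Ro
def Rdown(yaw):
    a=np.radians(yaw);x=np.array([np.sin(a),-np.cos(a),0]);y=np.array([0,0,-1.]);return np.c_[x,y,np.cross(x,y)]
C0=np.array([.532,-.172]);CY=-16.3
def c2w(x,y,z):
    a=np.radians(CY);return np.array([C0[0]+np.cos(a)*x-np.sin(a)*y,C0[1]+np.sin(a)*x+np.cos(a)*y,z])
def to(p,R):
    s=sense();M=np.array(s['eef_rot']);
    print('dp',np.round(M.T@(np.array(p)-s['ee_pos'])*100,2).tolist(),'rot',np.round(Ro.from_matrix(M.T@R).as_rotvec(degrees=True),1).tolist())
E
python3 - <<'E'
from h import *
to([.451,.174,.231],Rdown(-8)); to([.451,.174,.04],Rdown(-8))
E
```

```text
dp [-55.99, 0.06, 47.96] rot [0.0, 21.9, -0.1]
dp [-55.95, 19.16, 47.96] rot [0.0, 21.9, -0.1]
```

```bash
python3 -m inch '[{"dp":[-10,-3,10],"delta_rot":[0,8,0],"claw":0},{"dp":[-20,-3,18],"delta_rot":[0,16,0],"claw":0},{"dp":[-30,-3,26],"delta_rot":[0,22,0],"claw":0},{"dp":[-40,-3,34],"delta_rot":[0,22,0],"claw":0},{"dp":[-45,-3,39],"delta_rot":[0,22,0],"claw":0}]' 30; python3 -c "
from h import *
to([.451,.174,.18],Rdown(-8)); to([.451,.174,.04],Rdown(-8))"
```

```text
time_s: 0.72
ee_pos: [0.2627, -0.2073, 0.2548]
eef_rot: [[-0.142, -0.0, 0.99], [-0.99, 0.002, -0.142], [-0.002, -1.0, -0.0]]
ft_force: [2.4, -0.4, -0.0]
finger_gap: 1.001
dp [-40.4, 7.55, 13.23] rot [0.0, -0.1, -0.1]
dp [-40.37, 21.55, 13.24] rot [0.0, -0.1, -0.1]
```

```bash
python3 -m inch '[{"dp":[-40.4,7.5,13.2],"delta_rot":[0,0,0],"claw":0},{"dp":[-40.4,7.5,13.2],"delta_rot":[0,0,0],"claw":0},{"dp":[-40.4,7.5,13.2],"delta_rot":[0,0,0],"claw":0},{"dp":[-40.4,7.5,13.2],"delta_rot":[0,0,0],"claw":0},{"dp":[-40.4,7.5,13.2],"delta_rot":[0,0,0],"claw":0}]' 30;python3 -m inch '[{"dp":[-20,0,6],"delta_rot":[0,0,0],"claw":0}]';  python3 -c "
from h import *
to([.451,.174,.18],Rdown(-8)); to([.451,.174,.04],Rdown(-8))"
```

```text
time_s: 1.35
ee_pos: [0.386, -0.0198, 0.2026]
eef_rot: [[-0.084, 0.001, 0.997], [-0.996, 0.042, -0.084], [-0.042, -0.999, -0.002]]
ft_force: [0.2, -0.1, -0.1]
finger_gap: 1.003
time_s: 1.48
ee_pos: [0.4064, 0.0033, 0.2043]
eef_rot: [[-0.044, -0.003, 0.999], [-0.997, 0.07, -0.043], [-0.07, -0.998, -0.006]]
ft_force: [0.2, 0.6, 0.5]
finger_gap: 1.003
dp [-17.03, 3.62, 3.73] rot [0.5, 5.5, -4.0]
dp [-16.05, 17.58, 3.81] rot [0.5, 5.5, -4.0]
```

```bash
python3 -m inch '[{"dp":[-6,1,1],"delta_rot":[0,2,-1],"claw":0},{"dp":[-11,2.5,2.5],"delta_rot":[0,4,-3],"claw":0},{"dp":[-17,3.6,3.7],"delta_rot":[0.5,5.5,-4],"claw":0},{"dp":[-17,3.6,3.7],"delta_rot":[0.5,5.5,-4],"claw":0},{"dp":[-17,3.6,3.7],"delta_rot":[0.5,5.5,-4],"claw":0}]' 30;  python3 -c "
from h import *
to([.451,.174,.04],Rdown(-8)); cv2.imwrite('pics/w1.png',get_image('wrist'))"
```

```text
time_s: 2.1
ee_pos: [0.436, -0.0117, 0.1831]
eef_rot: [[-0.062, 0.001, 0.998], [-0.997, 0.052, -0.062], [-0.052, -0.999, -0.002]]
ft_force: [-0.5, -0.1, 0.7]
finger_gap: 1.0
dp [-17.86, 15.26, 0.39] rot [0.3, 4.5, -3.0]
```

View pics/w1.png

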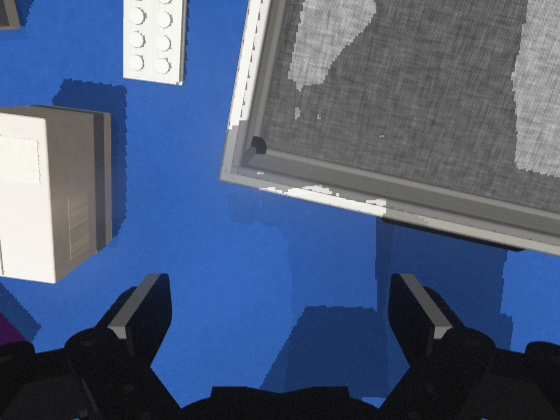

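The wrist view shows P3 at left (50,190), the blister stack at (155,40), and the case's front left corner at (235,165). The arm stopped well short of the commanded y, so I'll check the joints.

```bash
python3 -c "
from h import *
print(np.round(sense()['joint_pos'],3))"; python3 -m inch '[{"dp":[-4,0,0],"delta_rot":[0,0,0],"claw":0},{"dp":[-8,0,0],"delta_rot":[0,0,0],"claw":0},{"dp":[-12,0,0],"delta_rot":[0,0,0],"claw":0}]';python3 -c "
from h import *
print(np.round(sense()['joint_pos'],3))"
```

```text
[-0.063  0.146 -0.243  1.184  0.052  3.141]
time_s: 2.52
ee_pos: [0.4433, 0.0329, 0.1893]
eef_rot: [[0.009, -0.004, 1.0], [-0.995, 0.096, 0.009], [-0.096, -0.995, -0.003]]
ft_force: [0.4, -0.8, -0.6]
finger_gap: 1.0
[ 0.008  0.158 -0.215  1.201  0.096  3.141]
```

Joint 6 is at its limit, so I'll use the grasp turned by half a turn.

```bash
for i in 1 2 3; do python3 -m inch '[{"dp":[0,0,0],"delta_rot":[0,-10,0],"claw":0},{"dp":[0,0,0],"delta_rot":[0,-20,0],"claw":0},{"dp":[0,0,0],"delta_rot":[0,-30,0],"claw":0},{"dp":[0,0,0],"delta_rot":[0,-40,0],"claw":0},{"dp":[0,0,0],"delta_rot":[0,-50,0],"claw":0}]' |tail -4 | head -1; done; python3 -c "
from h import *
print(np.round(sense()['joint_pos'],3),sense()['ee_pos'],sense()['time_s'])
to([.451,.174,.18],Rdown(172))
to([.451,.174,.04],Rdown(172))"
```

```text
ee_pos: [0.4435, 0.0335, 0.1894]
ee_pos: [0.4436, 0.0342, 0.1895]
ee_pos: [0.4438, 0.0349, 0.1897]
[ 0.012  0.158 -0.214  1.202  0.097  0.505] [0.44380355 0.03491688 0.18968055] 4.4
dp [12.46, 2.31, 5.87] rot [-1.9, -20.2, 5.2]
dp [11.29, 16.24, 5.18] rot [-1.9, -20.2, 5.2]
```

```bash
python3 -m inch '[{"dp":[4,1,2],"delta_rot":[-0.5,-8,2],"claw":0},{"dp":[8,2,4],"delta_rot":[-1.5,-16,4],"claw":0},{"dp":[12.5,2.3,5.9],"delta_rot":[-1.9,-20.2,5.2],"claw":0},{"dp":[12.5,2.3,5.9],"delta_rot":[-1.9,-20.2,5.2],"claw":0},{"dp":[12.5,2.3,5.9],"delta_rot":[-1.9,-20.2,5.2],"claw":0}]'; python3 -c "
from h import *
to([.451,.174,.04],Rdown(172))"
```

```text
time_s: 5.03
ee_pos: [0.4505, 0.1749, 0.18]
eef_rot: [[0.138, -0.001, -0.99], [0.99, 0.0, 0.138], [0.0, -1.0, 0.001]]
ft_force: [-1.3, -0.8, -0.0]
finger_gap: 0.995
dp [-0.09, 14.0, -0.07] rot [-0.1, 0.0, 0.0]
```

Descend, grip, lift 3 cm.

```bash
python3 -m inch '[{"dp":[0,4.5,0],"delta_rot":[0,0,0],"claw":0},{"dp":[0,9,0],"delta_rot":[0,0,0],"claw":0},{"dp":[0,13.9,0],"delta_rot":[0,0,0],"claw":0},{"dp":[0,13.9,0],"delta_rot":[0,0,0],"claw":0},{"dp":[0,13.9,0],"delta_rot":[0,0,0],"claw":0}]' 35
python3 -m inch '[{"dp":[0,0,0],"delta_rot":[0,0,0],"claw":200},{"dp":[0,0,0],"delta_rot":[0,0,0],"claw":200},{"dp":[0,0,0],"delta_rot":[0,0,0],"claw":200},{"dp":[0,0,0],"delta_rot":[0,0,0],"claw":200},{"dp":[0,0,0],"delta_rot":[0,0,0],"claw":200}]'
python3 -m inch '[{"dp":[0,-1,0],"delta_rot":[0,0,0],"claw":200},{"dp":[0,-2,0],"delta_rot":[0,0,0],"claw":200},{"dp":[0,-3,0],"delta_rot":[0,0,0],"claw":200},{"dp":[0,-3,0],"delta_rot":[0,0,0],"claw":200},{"dp":[0,-3,0],"delta_rot":[0,0,0],"claw":200}]'
```

```text
time_s: 5.65
ee_pos: [0.4515, 0.1746, 0.0424]
eef_rot: [[0.14, 0.0, -0.99], [0.99, 0.001, 0.14], [0.001, -1.0, -0.0]]
ft_force: [1.5, -0.2, 0.3]
finger_gap: 0.995
time_s: 6.28
ee_pos: [0.4534, 0.1753, 0.0447]
eef_rot: [[0.14, 0.005, -0.99], [0.99, 0.003, 0.14], [0.003, -1.0, -0.005]]
ft_force: [-0.5, -0.7, 6.8]
finger_gap: 0.632
time_s: 6.9
ee_pos: [0.4531, 0.1751, 0.0746]
eef_rot: [[0.14, 0.005, -0.99], [0.99, 0.002, 0.14], [0.003, -1.0, -0.004]]
ft_force: [0.1, -0.6, -1.3]
finger_gap: 0.629
```

It reads about −1.3 N, so P3 is nearly empty. I set it down and go on to P2.

```bash
python3 -m inch '[{"dp":[0,1,0],"delta_rot":[0,0,0],"claw":200},{"dp":[0,2,0],"delta_rot":[0,0,0],"claw":200},{"dp":[0,2.9,0],"delta_rot":[0,0,0],"claw":200},{"dp":[0,3.1,0],"delta_rot":[0,0,0],"claw":200},{"dp":[0,3.1,0],"delta_rot":[0,0,0],"claw":200}]'
python3 -m inch '[{"dp":[0,0,0],"delta_rot":[0,0,0],"claw":120},{"dp":[0,0,0],"delta_rot":[0,0,0],"claw":60},{"dp":[0,0,0],"delta_rot":[0,0,0],"claw":0},{"dp":[0,0,0],"delta_rot":[0,0,0],"claw":0},{"dp":[0,0,0],"delta_rot":[0,0,0],"claw":0}]'
python3 -m inch '[{"dp":[0,-3,0],"delta_rot":[0,0,0],"claw":0},{"dp":[0,-7,0],"delta_rot":[0,0,0],"claw":0},{"dp":[0,-11,0],"delta_rot":[0,0,0],"claw":0},{"dp":[0,-13.5,0],"delta_rot":[0,0,0],"claw":0},{"dp":[0,-13.5,0],"delta_rot":[0,0,0],"claw":0}]'; python3 -c "
from h import *
to([.477,.341,.18],Rdown(182))
to([.477,.341,.041],Rdown(182))"
```

```text
time_s: 7.52
ee_pos: [0.4528, 0.1749, 0.0441]
eef_rot: [[0.141, 0.004, -0.99], [0.99, 0.002, 0.141], [0.002, -1.0, -0.004]]
ft_force: [-4.0, -1.9, 11.3]
finger_gap: 0.628
time_s: 8.15
ee_pos: [0.4528, 0.1749, 0.044]
eef_rot: [[0.141, 0.004, -0.99], [0.99, 0.002, 0.141], [0.002, -1.0, -0.004]]
ft_force: [-0.0, 0.3, -0.3]
finger_gap: 0.996
time_s: 8.78
ee_pos: [0.4537, 0.1753, 0.1811]
eef_rot: [[0.141, 0.009, -0.99], [0.99, 0.004, 0.141], [0.005, -1.0, -0.008]]
ft_force: [0.1, 0.4, -0.6]
finger_gap: 1.0
dp [16.74, 0.19, 0.03] rot [0.5, -10.1, 0.2]
dp [16.67, 14.09, 0.14] rot [0.5, -10.1, 0.2]
```

```bash
python3 -m inch '[{"dp":[5,0.1,0],"delta_rot":[0,-4,0],"claw":0},{"dp":[10,0.1,0],"delta_rot":[0,-8,0],"claw":0},{"dp":[14,0.2,0],"delta_rot":[0.5,-10,0.2],"claw":0},{"dp":[16.7,0.2,0],"delta_rot":[0.5,-10,0.2],"claw":0},{"dp":[16.7,0.2,0],"delta_rot":[0.5,-10,0.2],"claw":0}]'; python3 -m inch '[{"dp":[0,0,0],"delta_rot":[0,0,0],"claw":0}]' >/dev/null;python3 -c "
from h import *
to([.477,.341,.042],Rdown(182))"
```

```text
time_s: 9.4
ee_pos: [0.4765, 0.3418, 0.1775]
eef_rot: [[-0.036, -0.003, -0.999], [0.999, -0.001, -0.036], [-0.001, -1.0, 0.003]]
ft_force: [-0.6, 0.1, 0.7]
finger_gap: 0.998
dp [0.04, 13.43, -0.18] rot [-0.3, 0.1, -0.2]
```

```bash
python3 -m inch '[{"dp":[0,4.5,0],"delta_rot":[0,0,0],"claw":0},{"dp":[0,9,0],"delta_rot":[0,0,0],"claw":0},{"dp":[0,13.4,-0.2],"delta_rot":[0,0,0],"claw":0},{"dp":[0,13.4,-0.2],"delta_rot":[0,0,0],"claw":0},{"dp":[0,13.4,-0.2],"delta_rot":[0,0,0],"claw":0}]' 35
python3 -m inch '[{"dp":[0,0,0],"delta_rot":[0,0,0],"claw":200},{"dp":[0,0,0],"delta_rot":[0,0,0],"claw":200},{"dp":[0,0,0],"delta_rot":[0,0,0],"claw":200},{"dp":[0,0,0],"delta_rot":[0,0,0],"claw":200},{"dp":[0,0,0],"delta_rot":[0,0,0],"claw":200}]'
python3 -m inch '[{"dp":[0,-1,0],"delta_rot":[0,0,0],"claw":200},{"dp":[0,-2,0],"delta_rot":[0,0,0],"claw":200},{"dp":[0,-3,0],"delta_rot":[0,0,0],"claw":200},{"dp":[0,-3,0],"delta_rot":[0,0,0],"claw":200},{"dp":[0,-3,0],"delta_rot":[0,0,0],"claw":200}]'
```

```text
time_s: 10.15
ee_pos: [0.4781, 0.3404, 0.0437]
eef_rot: [[-0.035, -0.003, -0.999], [0.999, -0.002, -0.035], [-0.002, -1.0, 0.003]]
ft_force: [0.7, -0.6, 0.4]
finger_gap: 1.0
time_s: 10.78
ee_pos: [0.4796, 0.3419, 0.0463]
eef_rot: [[-0.035, 0.001, -0.999], [0.999, 0.001, -0.035], [0.001, -1.0, -0.001]]
ft_force: [-0.3, 0.6, 7.1]
finger_gap: 0.635
time_s: 11.4
ee_pos: [0.4793, 0.3417, 0.076]
eef_rot: [[-0.035, 0.0, -0.999], [0.999, 0.001, -0.035], [0.001, -1.0, -0.0]]
ft_force: [0.5, 0.6, -5.0]
finger_gap: 0.629
```

P2 reads about −5.0 N, so it is the full one. I lift it higher and carry it to the case.

```bash
python3 -m inch '[{"dp":[0,-3,0],"delta_rot":[0,0,0],"claw":200},{"dp":[0,-6,0],"delta_rot":[0,0,0],"claw":200},{"dp":[0,-9,0],"delta_rot":[0,0,0],"claw":200},{"dp":[0,-12,0],"delta_rot":[0,0,0],"claw":200},{"dp":[0,-15,0],"delta_rot":[0,0,0],"claw":200}]' 50;python3 -c "
from h import *
print(c2w(-.01,-.005,0))
to([*c2w(-.01,-.005,0)[:2],.225],Rdown(163.7))"
```

```text
time_s: 12.02
ee_pos: [0.4788, 0.3412, 0.2261]
eef_rot: [[-0.035, -0.001, -0.999], [0.999, -0.0, -0.035], [-0.0, -1.0, 0.001]]
ft_force: [0.4, 0.0, -4.6]
finger_gap: 0.629
[ 0.52099861 -0.17399236  0.        ]
dp [-51.64, 0.11, -2.39] rot [-0.0, 18.3, -0.0]
```

```bash
python3 -m inch '[{"dp":[-3,0,0],"delta_rot":[0,1,0],"claw":200},{"dp":[-7,0,0],"delta_rot":[0,3,0],"claw":200},{"dp":[-11,0,-0.5],"delta_rot":[0,5,0],"claw":200},{"dp":[-15,0,-0.7],"delta_rot":[0,7,0],"claw":200},{"dp":[-19,0,-0.8],"delta_rot":[0,9,0],"claw":200}]' |head -2
python3 -m inch '[{"dp":[-4,0,0],"delta_rot":[0,2,0],"claw":200},{"dp":[-8,0,0],"delta_rot":[0,4,0],"claw":200},{"dp":[-12,0,0],"delta_rot":[0,6,0],"claw":200},{"dp":[-15,0,0],"delta_rot":[0,8,0],"claw":200},{"dp":[-18,0,0],"delta_rot":[0,9,0],"claw":200}]'
python3 -c "
from h import *
to([*c2w(-.01,-.005,0)[:2],.225],Rdown(163.7))"
```

```text
time_s: 12.65
ee_pos: [0.4931, 0.1502, 0.2255]
time_s: 13.28
ee_pos: [0.4704, -0.0296, 0.2251]
eef_rot: [[0.277, -0.003, -0.961], [0.961, -0.001, 0.277], [-0.001, -1.0, 0.003]]
ft_force: [0.1, -0.3, -4.8]
finger_gap: 0.632
dp [-12.47, 0.01, -8.87] rot [-0.2, 0.2, -0.1]
```

```bash
python3 -m inch '[{"dp":[-3,0,-2],"delta_rot":[0,0,0],"claw":200},{"dp":[-6,0,-4],"delta_rot":[0,0,0],"claw":200},{"dp":[-9.5,0,-6.5],"delta_rot":[0,0,0],"claw":200},{"dp":[-12.5,0,-8.9],"delta_rot":[0,0,0],"claw":200},{"dp":[-12.5,0,-8.9],"delta_rot":[0,0,0],"claw":200}]'
python3 -c "
from h import *
to([*c2w(-.01,-.005,0)[:2],.052],Rdown(163.7));cv2.imwrite('pics/w2.png',get_image('wrist'))"
```

```text
time_s: 13.9
ee_pos: [0.5216, -0.1768, 0.2239]
eef_rot: [[0.281, -0.004, -0.96], [0.96, -0.001, 0.281], [-0.002, -1.0, 0.003]]
ft_force: [-0.0, 0.8, -4.8]
finger_gap: 0.634
dp [0.29, 17.19, 0.07] rot [-0.2, -0.0, -0.1]
```

View pics/w2.png

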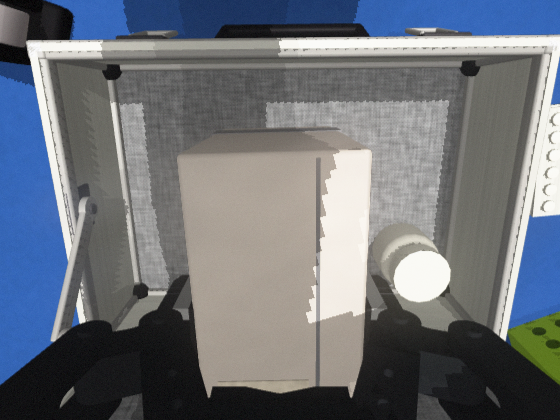

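The wrist view shows the carton centred and square over the case floor, clear of the jar (420,270), with the stay at left (80,260). I lower it.

```bash
python3 -m inch '[{"dp":[0,3,0],"delta_rot":[0,0,0],"claw":200},{"dp":[0,6,0],"delta_rot":[0,0,0],"claw":200},{"dp":[0.2,9,0],"delta_rot":[0,0,0],"claw":200},{"dp":[0.2,12,0],"delta_rot":[0,0,0],"claw":200},{"dp":[0.2,14.5,0],"delta_rot":[0,0,0],"claw":200}]'
python3 -m inch '[{"dp":[0,1,0],"delta_rot":[0,0,0],"claw":200},{"dp":[0,1.8,0],"delta_rot":[0,0,0],"claw":200},{"dp":[0,2.3,0],"delta_rot":[0,0,0],"claw":200},{"dp":[0,2.7,0],"delta_rot":[0,0,0],"claw":200},{"dp":[0,2.7,0],"delta_rot":[0,0,0],"claw":200}]'
```

```text
time_s: 14.58
ee_pos: [0.5196, -0.1717, 0.0776]
eef_rot: [[0.278, -0.007, -0.961], [0.961, 0.001, 0.278], [-0.001, -1.0, 0.007]]
ft_force: [0.5, -0.2, -4.8]
finger_gap: 0.628
time_s: 15.2
ee_pos: [0.5201, -0.1719, 0.0516]
eef_rot: [[0.278, -0.005, -0.961], [0.961, 0.001, 0.278], [-0.0, -1.0, 0.005]]
ft_force: [-0.7, 0.5, -2.2]
finger_gap: 0.626
```

```bash
python3 -m inch '[{"dp":[0,0.15,0],"delta_rot":[0,0,0],"claw":200},{"dp":[0,0.15,0],"delta_rot":[0,0,0],"claw":200},{"dp":[0,0.1,0],"delta_rot":[0,0,0],"claw":120},{"dp":[0,0.1,0],"delta_rot":[0,0,0],"claw":50},{"dp":[0,0.1,0],"delta_rot":[0,0,0],"claw":0}]'
python3 -m inch '[{"dp":[0,0,0],"delta_rot":[0,0,0],"claw":0},{"dp":[0,0,0],"delta_rot":[0,0,0],"claw":0},{"dp":[0,0,0],"delta_rot":[0,0,0],"claw":0},{"dp":[0,-2,0],"delta_rot":[0,0,0],"claw":0},{"dp":[0,-5,0],"delta_rot":[0,0,0],"claw":0}]'
python3 -m inch '[{"dp":[0,-4,0],"delta_rot":[0,0,0],"claw":0},{"dp":[0,-8,0],"delta_rot":[0,0,0],"claw":0},{"dp":[0,-12,0],"delta_rot":[0,0,0],"claw":0},{"dp":[0,-15,0],"delta_rot":[0,0,0],"claw":0},{"dp":[0,-15,0],"delta_rot":[0,0,0],"claw":0}]'
python3 -c "
from h import *
cv2.imwrite('pics/w3.png',get_image('wrist'));cv2.imwrite('pics/s3.png',get_image('side'));print(sense()['joint_pos'])"
```

```text
time_s: 15.82
ee_pos: [0.521, -0.1723, 0.0509]
eef_rot: [[0.278, -0.003, -0.961], [0.961, 0.0, 0.278], [-0.001, -1.0, 0.003]]
ft_force: [0.6, -1.1, -0.1]
finger_gap: 0.985
time_s: 16.45
ee_pos: [0.5201, -0.172, 0.1003]
eef_rot: [[0.278, -0.006, -0.961], [0.961, 0.001, 0.278], [-0.001, -1.0, 0.006]]
ft_force: [0.8, 0.2, 0.3]
finger_gap: 1.0
time_s: 17.08
ee_pos: [0.5226, -0.1727, 0.2531]
eef_rot: [[0.278, -0.0, -0.961], [0.961, -0.001, 0.278], [-0.001, -1.0, -0.0]]
ft_force: [-0.5, -0.1, -0.4]
finger_gap: 1.002
[-3.18683315e-01  3.36988269e-01  1.84104218e-01  1.42444814e+00
 -7.04108304e-04 -3.69256925e-02]
```

View pics/w3.png

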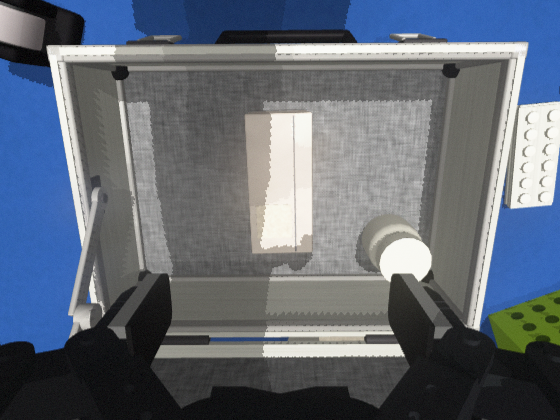

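The carton stands at (280,182) on the case floor, let go, with the jar untouched. The stay pivot shows at (98,190) and the knee boss at about (88,315). I use this view to refine the case pose and plan the stay grip.

```bash
cat >> h.py <<'E'
def w2c(p):
    a=np.radians(CY);d=np.array(p[:2])-C0;return np.array([np.cos(a)*d[0]+np.sin(a)*d[1],-np.sin(a)*d[0]+np.cos(a)*d[1],*p[2:]])
Pv=np.array([-.006,.094]);Kn=np.array([.069,.156])
def bar(dl,off=.024,yl=-.157,tip=.012):
    """tool pose gripping lower bar `off` short of the knee after turning it by dl deg"""
    u=(Pv-Kn)/np.linalg.norm(Pv-Kn);G=Kn+off*u;G0=G-Pv
    a=np.radians(dl);r=np.array([[np.cos(a),-np.sin(a)],[np.sin(a),np.cos(a)]])
    t=Pv+r@(G0+[0,-tip]);p=c2w(t[0],yl,t[1])
    ya=Ro.from_euler('z',CY,degrees=True).as_matrix()@[0,1,0]
    return p,Ro.from_rotvec(-a*ya).as_matrix()@Rdown(180+CY)
E
python3 - <<'E'
from h import *
W=PM("wrist")
for n,uv,z in(('FR',(50,50),.11),('FL',(528,43),.11),('RL',(474,333),.11),('pivot',(98,190),.094),('boss',(88,315),.156)):
    q=onz(W,uv,z);print(n,q.round(4),'local',w2c(q).round(4))
for n,X in(('knee',c2w(.069,-.147,.156)),('piv',c2w(-.006,-.154,.094)),('FR',c2w(-.12,-.17,.11)),('FL',c2w(-.12,.17,.11))): print(n,proj(W,X).round(1))
for d in(0,10,20,30):
    p,R=bar(d);print(d,p.round(4),end=' ');to(p,R)
# lid/knee vs bar angle
from scipy.optimize import brentq
H=np.array([.12,.11]);B0=np.array([.129,.232])
for d in(0,6,10,15,20,25,30,40):
    a=np.radians(d);r=np.array([[np.cos(a),-np.sin(a)],[np.sin(a),np.cos(a)]]);K=Pv+r@(Kn-Pv)
    def f(t):
        c,s=np.cos(t),np.sin(t);B=H+np.array([[c,-s],[s,c]])@(B0-H);return np.linalg.norm(B-K)-np.linalg.norm(B0-Kn)
    ts=np.linspace(-.05,1.6,400);v=[f(t) for t in ts]
    print(d,[round(brentq(f,ts[i],ts[i+1]),3) for i in range(399) if v[i]*v[i+1]<0])
E
```

```text
FR [ 0.3719 -0.2976] local [-0.1184 -0.1655]
FL [0.4607 0.0252] local [-0.1237  0.1693]
RL [ 0.6843 -0.0431] local [0.11   0.1665]
pivot [ 0.4757 -0.3154] local [-0.0138 -0.1534]
boss [ 0.5536 -0.3263] local [ 0.0641 -0.142 ]
knee [ 82.1 321. ]
piv [ 98.6 199.2]
FR [43.2 47.6]
FL [528.   48.8]
0 [ 0.5364 -0.3369  0.1287] dp [-15.39, 12.06, -6.16] rot [-0.4, 0.2, -0.0]
10 [ 0.5298 -0.3349  0.138 ] dp [-15.39, 11.14, -5.46] rot [-10.4, 0.2, -0.0]
20 [ 0.5217 -0.3326  0.1459] dp [-15.39, 10.35, -4.62] rot [-20.4, 0.2, 0.0]
30 [ 0.5125 -0.3299  0.1523] dp [-15.39, 9.72, -3.65] rot [-30.4, 0.2, 0.0]
0 [-0.0]
6 [-0.014]
10 [-0.007]
15 [0.014]
20 [0.046]
25 [0.086]
30 [0.134]
40 [0.243]
```

The wrist view agrees with the model to about 5 mm, so I take the bar plane at local y −.154. I'll straddle the lower bar 26 mm short of the knee.

```bash
python3 -m inch '[{"dp":[-3,0,-1.5],"delta_rot":[0,0,0],"claw":0},{"dp":[-7,0,-3],"delta_rot":[0,0,0],"claw":0},{"dp":[-11,0,-4.5],"delta_rot":[0,0,0],"claw":0},{"dp":[-15,0,-6],"delta_rot":[0,0,0],"claw":0},{"dp":[-15,0,-6],"delta_rot":[0,0,0],"claw":0}]'
python3 - <<'E'
from h import *
to(*bar(0,.026,-.154))
cv2.imwrite('pics/w4.png',get_image('wrist'))
E
```

```text
time_s: 17.8
ee_pos: [0.5355, -0.3352, 0.2459]
eef_rot: [[0.282, -0.011, -0.959], [0.959, 0.003, 0.282], [0.0, -1.0, 0.011]]
ft_force: [0.2, 0.1, 0.5]
finger_gap: 0.998
dp [0.17, 11.84, -0.11] rot [-0.6, -0.1, 0.0]
```

View pics/w4.png

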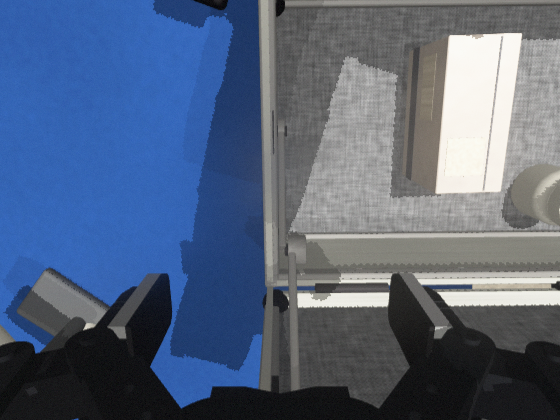

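The straddle looks centred: the bar is at u≈285 and the finger midline at 280. The knee boss is at (297,247) and the pivot at (282,130).

Run:
```python
from h import *
W=PM("wrist")
for n,uv,z in(('boss',(296,247),.156),('piv',(282,130),.094),('rimcorner out',(262,288),.11)): print(n,w2c(onz(W,uv,z)).round(4))
s=sense();print('tcp local',w2c(s['ee_pos']))
```

```text
boss [ 0.0689 -0.1436]
piv [-0.0039 -0.1527]
rimcorner out [ 0.1237 -0.1692]
tcp local [ 0.04882907 -0.15401594  0.24639178]
```

```bash
python3 -m inch '[{"dp":[0,3,0],"delta_rot":[0,0,0],"claw":0},{"dp":[0,6,0],"delta_rot":[0,0,0],"claw":0},{"dp":[0,9,0],"delta_rot":[0,0,0],"claw":0},{"dp":[0.1,11.7,-0.1],"delta_rot":[-0.6,0,0],"claw":0},{"dp":[0.1,11.7,-0.1],"delta_rot":[-0.6,0,0],"claw":0}]'
python3 -m inch '[{"dp":[0,0,0],"delta_rot":[0,0,0],"claw":100},{"dp":[0,0,0],"delta_rot":[0,0,0],"claw":180},{"dp":[0,0,0],"delta_rot":[0,0,0],"claw":255},{"dp":[0,0,0],"delta_rot":[0,0,0],"claw":255},{"dp":[0,0,0],"delta_rot":[0,0,0],"claw":255}]' 30
python3 - <<'E'
from h import *
print(w2c(sense()['ee_pos']))
for d in (5,10,15,20,25):to(*bar(d,.026,-.154))
E
```

```text
time_s: 18.48
ee_pos: [0.5334, -0.3295, 0.1261]
eef_rot: [[0.279, -0.007, -0.96], [0.96, 0.006, 0.279], [0.003, -1.0, 0.008]]
ft_force: [0.1, -0.3, 0.9]
finger_gap: 1.0
time_s: 19.1
ee_pos: [0.5329, -0.3327, 0.1268]
eef_rot: [[0.28, -0.007, -0.96], [0.96, -0.001, 0.28], [-0.003, -1.0, 0.007]]
ft_force: [-2.1, -6.8, 0.4]
finger_gap: 0.049
[ 0.04595013 -0.15403118  0.12678825]
dp [0.0, -0.53, 0.01] rot [-5.4, 0.0, -0.2]
dp [0.0, -0.97, 0.37] rot [-10.4, 0.0, -0.2]
dp [-0.0, -1.37, 0.76] rot [-15.4, 0.0, -0.2]
dp [-0.0, -1.73, 1.19] rot [-20.4, 0.1, -0.2]
dp [-0.0, -2.06, 1.64] rot [-25.4, 0.1, -0.2]
```

The gap of 4 mm means the bar is gripped. I lift along the arc.

```bash
python3 -m inch '[{"dp":[0,-0.47,0.34],"delta_rot":[-5,0,0],"claw":255},{"dp":[0,-0.9,0.7],"delta_rot":[-10,0,0],"claw":255},{"dp":[0,-1.3,1.1],"delta_rot":[-15,0,0],"claw":255},{"dp":[0,-1.67,1.5],"delta_rot":[-20,0,0],"claw":255},{"dp":[0,-2.0,2.0],"delta_rot":[-25,0,0],"claw":255}]'
python3 -m inch '[{"dp":[0,0,0],"delta_rot":[0,0,0],"claw":255}]'
python3 - <<'E'
from h import *
print(w2c(sense()['ee_pos']))
for d in (20,25,30,35,40):to(*bar(d,.026,-.154))
cv2.imwrite('pics/s5.png',cv2.resize(get_image('side')[170:350,270:430],None,fx=3.3,fy=3.3))
E
```

```text
time_s: 19.73
ee_pos: [0.5128, -0.3272, 0.145]
eef_rot: [[0.281, 0.399, -0.873], [0.96, -0.12, 0.254], [-0.004, -0.909, -0.416]]
ft_force: [6.1, -6.5, -13.6]
finger_gap: 0.048
time_s: 19.85
ee_pos: [0.5115, -0.327, 0.145]
eef_rot: [[0.282, 0.399, -0.873], [0.959, -0.12, 0.255], [-0.003, -0.909, -0.416]]
ft_force: [-1.4, 1.7, 2.5]
finger_gap: 0.048
[ 0.02384452 -0.15447941  0.14502761]
dp [0.05, 0.51, -0.91] rot [4.6, 0.0, -0.2]
dp [0.05, 0.02, -0.63] rot [-0.4, 0.0, -0.2]
dp [0.05, -0.45, -0.32] rot [-5.4, 0.0, -0.2]
dp [0.04, -0.88, 0.04] rot [-10.4, 0.0, -0.2]
dp [0.04, -1.29, 0.43] rot [-15.4, 0.0, -0.2]
```

View pics/s5.png

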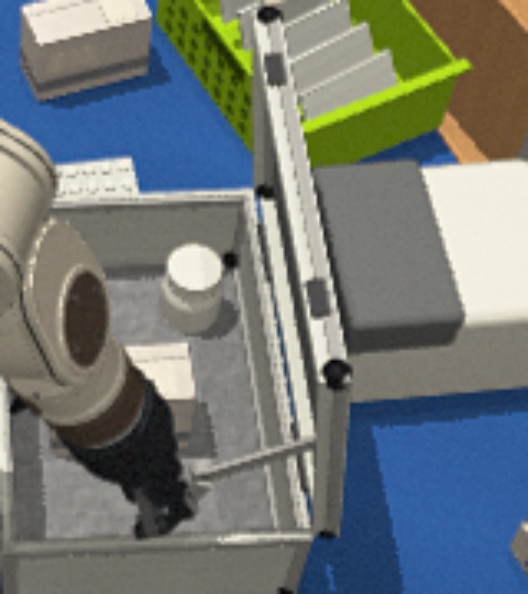

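The stay is unlocked: the bars are bent upward at (200,480) and the lid leans slightly forward. I keep drawing the lid down with the stay.

```bash
python3 -m inch '[{"dp":[0,-0.47,0.34],"delta_rot":[-5,0,0],"claw":255},{"dp":[0,-0.9,0.7],"delta_rot":[-10,0,0],"claw":255},{"dp":[0,-1.3,1.1],"delta_rot":[-15,0,0],"claw":255},{"dp":[0,-1.67,1.5],"delta_rot":[-20,0,0],"claw":255},{"dp":[0,-2.0,2.0],"delta_rot":[-25,0,0],"claw":255}]'
python3 - <<'E'
from h import *
s=sense();print(w2c(s['ee_pos']),np.round(s['joint_pos'],2))
for d in (50,):to(*bar(d,.026,-.154))
H=np.array([.12,.11]);B0=np.array([.129,.232])
for d in range(40,120,5):
    a=np.radians(d);r=np.array([[np.cos(a),-np.sin(a)],[np.sin(a),np.cos(a)]]);K=Pv+r@(Kn-Pv)
    f=lambda t:np.linalg.norm(H+np.array([[np.cos(t),-np.sin(t)],[np.sin(t),np.cos(t)]])@(B0-H)-K)-np.linalg.norm(B0-Kn)
    ts=np.linspace(0,1.6,400);v=[f(t) for t in ts]
    print(d,[round(ts[i],2) for i in range(399) if v[i]*v[i+1]<0],end=' ')
E
```

```text
time_s: 20.52
ee_pos: [0.4852, -0.3194, 0.1516]
eef_rot: [[0.283, 0.725, -0.627], [0.959, -0.216, 0.184], [-0.002, -0.654, -0.757]]
ft_force: [12.2, -8.4, -21.2]
finger_gap: 0.045
[-0.00352308 -0.15459698  0.15162637] [-0.76  0.11 -0.82 -0.16  0.35 -0.33]
dp [0.06, 0.16, -0.92] rot [-0.8, -0.0, -0.2]
40 [np.float64(0.24)] 45 [np.float64(0.3)] 50 [np.float64(0.36)] 55 [np.float64(0.43)] 60 [np.float64(0.5)] 65 [np.float64(0.57)] 70 [np.float64(0.64)] 75 [np.float64(0.71)] 80 [np.float64(0.79)] 85 [np.float64(0.86)] 90 [np.float64(0.94)] 95 [np.float64(1.02)] 100 [np.float64(1.1)] 105 [np.float64(1.18)] 110 [np.float64(1.27)] 115 [np.float64(1.36)]
```

```bash
python3 -m inch '[{"dp":[0,0,0],"delta_rot":[0,0,0],"claw":150},{"dp":[0,0,0],"delta_rot":[0,0,0],"claw":100},{"dp":[0,-2,0],"delta_rot":[0,0,0],"claw":100},{"dp":[0,-6,0],"delta_rot":[0,0,0],"claw":100},{"dp":[0,-10,0],"delta_rot":[0,0,0],"claw":100}]'
python3 - <<'E'
from h import *
to(c2w(-.06,-.10,.37),Rdown(180+CY))
E
```

```text
time_s: 21.15
ee_pos: [0.4135, -0.2984, 0.2199]
eef_rot: [[0.282, 0.727, -0.626], [0.959, -0.216, 0.181], [-0.003, -0.652, -0.758]]
ft_force: [-0.2, -1.2, 0.9]
finger_gap: 0.613
dp [5.4, -8.42, -12.58] rot [49.3, 0.0, -0.2]
```

```bash
python3 -m inch '[{"dp":[1,-2,-3],"delta_rot":[10,0,0],"claw":200},{"dp":[2,-4,-6],"delta_rot":[20,0,0],"claw":255},{"dp":[3,-6,-9],"delta_rot":[30,0,0],"claw":255},{"dp":[4,-8,-12],"delta_rot":[40,0,0],"claw":255},{"dp":[5.4,-8.4,-12.6],"delta_rot":[49,0,0],"claw":255}]'
python3 - <<'E'
from h import *
to(c2w(.0,-.03,.39),Rdown(180+CY))
to(c2w(.115,.0,.39),Rdown(180+CY))
print(sense()['joint_pos'])
cv2.imwrite('pics/s6.png',cv2.resize(get_image('side')[170:350,270:430],None,fx=3.3,fy=3.3))
E
```

```text
time_s: 21.78
ee_pos: [0.4477, -0.2521, 0.376]
eef_rot: [[0.283, 0.152, -0.947], [0.959, -0.049, 0.279], [-0.004, -0.987, -0.159]]
ft_force: [0.8, -0.6, 0.7]
finger_gap: 0.001
dp [7.06, -0.48, -5.97] rot [9.2, -0.1, -0.2]
dp [10.1, 1.34, -17.32] rot [9.2, -0.1, -0.2]
[-0.53346367  0.12600226  0.22268881  1.51144709  0.03501622 -0.24364888]
```

View pics/s6.png

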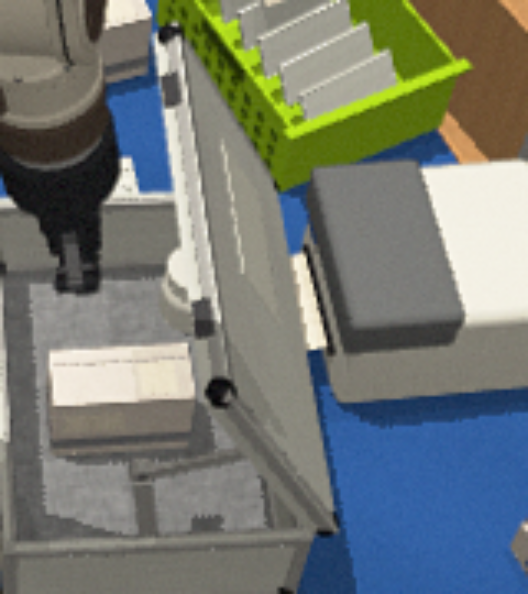

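The side view shows the lid drawn down. Its right corner is at crop (221,392) and its left corner at (172,33). The stay is folded up and the carton stands undisturbed. I'll compute the lid angle.

```bash
cat >> h.py <<'E'
def lid(t,r=.24,n=.022,y=0):
    "world point on lid: r from hinge, n out of open side"
    return c2w(.12-r*np.sin(t)+n*np.cos(t),y,.11+r*np.cos(t)+n*np.sin(t))
E
python3 - <<'E'
from h import *
S=PM("side")
for uv,y in(((270+221/3.3,170+392/3.3),-.167),((270+172/3.3,170+33/3.3),.167)):
    e=[(np.linalg.norm(proj(S,lid(t,.238,.011,y))-uv),t) for t in np.arange(.2,.9,.01)];print(min(e))
for t in(.4,.5,.6):print(t,w2c(lid(t)),w2c(lid(t,.2)))
E
```

```text
(np.float64(1.3910587134252224), np.float64(0.4300000000000002))
(np.float64(0.6746292651547138), np.float64(0.4300000000000002))
0.4 [4.68029397e-02 1.73472348e-18 3.39621842e-01] [ 6.23796734e-02 -1.38777878e-17  3.02779402e-01]
0.5 [2.42446871e-02 1.04083409e-17 3.31167177e-01] [4.34217086e-02 5.20417043e-18 2.96063874e-01]
0.6 [ 2.64318991e-03 -1.51788304e-17  3.20502682e-01] [2.52288888e-02 1.04083409e-17 2.87489257e-01]
```

```bash
python3 -m inch '[{"dp":[3,-1,-2],"delta_rot":[4,0,0],"claw":255},{"dp":[6,-1,-5],"delta_rot":[9,0,0],"claw":255},{"dp":[8,-0.5,-9],"delta_rot":[9,0,0],"claw":255},{"dp":[10,0.5,-12],"delta_rot":[9,0,0],"claw":255},{"dp":[10,1,-15],"delta_rot":[9,0,0],"claw":255}]'
python3 -m inch '[{"dp":[0,0,0],"delta_rot":[0,0,0],"claw":255}]' >/dev/null
python3 - <<'E'
from h import *
print(w2c(sense()['ee_pos']))
to(c2w(.09,.0,.385),Rdown(180+CY))
to(c2w(.09,.0,.315),Rdown(180+CY))
E
```

```text
time_s: 22.45
ee_pos: [0.6252, -0.1948, 0.3892]
eef_rot: [[0.276, -0.004, -0.961], [0.961, 0.002, 0.276], [0.0, -1.0, 0.004]]
ft_force: [0.7, 0.1, -0.0]
finger_gap: 0.006
[0.09802807 0.00506906 0.38661535]
dp [-0.5, 0.17, 0.8] rot [-0.3, 0.3, 0.0]
dp [-0.51, 7.17, 0.76] rot [-0.3, 0.3, 0.0]
```

```bash
python3 -m inch '[{"dp":[0,2.5,0.3],"delta_rot":[0,0,0],"claw":255},{"dp":[-0.3,5,0.5],"delta_rot":[0,0,0],"claw":255},{"dp":[-0.5,7.2,0.8],"delta_rot":[0,0,0],"claw":255},{"dp":[-0.5,7.2,0.8],"delta_rot":[0,0,0],"claw":255}]'
python3 - <<'E'
from h import *
print(w2c(sense()['ee_pos']))
for t in np.arange(.43,1.6,.08):
    print(round(t,2),end=' ');to(lid(t,.21,.021)+c2w(.011,0,0)-c2w(0,0,0),Rdown(180+CY))
E
```

```text
time_s: 23.08
ee_pos: [0.6161, -0.1967, 0.3149]
eef_rot: [[0.275, -0.007, -0.961], [0.961, 0.003, 0.275], [0.001, -1.0, 0.007]]
ft_force: [0.2, -1.2, 0.3]
finger_gap: -0.0
[ 8.76831271e-02 -8.62329471e-05  3.14882886e-01]
0.43 dp [0.02, 0.54, 2.51] rot [-0.4, 0.3, 0.0]
0.51 dp [0.03, 1.17, 4.08] rot [-0.4, 0.3, 0.0]
0.59 dp [0.04, 1.91, 5.59] rot [-0.4, 0.3, 0.0]
0.67 dp [0.05, 2.78, 7.04] rot [-0.4, 0.3, 0.0]
0.75 dp [0.05, 3.75, 8.42] rot [-0.4, 0.3, 0.0]
0.83 dp [0.06, 4.84, 9.71] rot [-0.4, 0.3, 0.0]
0.91 dp [0.07, 6.02, 10.91] rot [-0.4, 0.3, 0.0]
0.99 dp [0.07, 7.3, 12.02] rot [-0.4, 0.3, 0.0]
1.07 dp [0.08, 8.66, 13.02] rot [-0.4, 0.3, 0.0]
1.15 dp [0.08, 10.1, 13.9] rot [-0.4, 0.3, 0.0]
1.23 dp [0.08, 11.6, 14.67] rot [-0.4, 0.3, 0.0]
1.31 dp [0.09, 13.16, 15.32] rot [-0.4, 0.3, 0.0]
1.39 dp [0.09, 14.76, 15.84] rot [-0.4, 0.3, 0.0]
1.47 dp [0.09, 16.41, 16.23] rot [-0.4, 0.3, 0.0]
1.55 dp [0.09, 18.07, 16.49] rot [-0.4, 0.3, 0.0]
```

```bash
python3 -m inch '[{"dp":[0,0.3,1.5],"delta_rot":[0,0,0],"claw":255},{"dp":[0,0.6,2.6],"delta_rot":[0,0,0],"claw":255},{"dp":[0,1.2,4.1],"delta_rot":[0,0,0],"claw":255},{"dp":[0,1.9,5.6],"delta_rot":[0,0,0],"claw":255},{"dp":[0,2.8,7],"delta_rot":[0,0,0],"claw":255}]'
python3 - <<'E'
from h import *
p=w2c(sense()['ee_pos']);print(p)
for t in np.arange(.67,1.1,.08):
    print(round(t,2),end=' ');to(lid(t,.21,.021)+c2w(.011,0,0)-c2w(0,0,0),Rdown(180+CY))
E
```

```text
time_s: 23.7
ee_pos: [0.5496, -0.1777, 0.2912]
eef_rot: [[0.275, 0.001, -0.961], [0.961, 0.0, 0.275], [0.001, -1.0, -0.001]]
ft_force: [-0.3, -1.1, 3.7]
finger_gap: -0.005
[ 0.01849846 -0.0005199   0.291187  ]
0.67 dp [0.05, 0.35, 0.14] rot [0.0, 0.3, 0.0]
0.75 dp [0.06, 1.32, 1.53] rot [0.0, 0.3, 0.0]
0.83 dp [0.07, 2.4, 2.83] rot [0.0, 0.3, 0.0]
0.91 dp [0.07, 3.57, 4.04] rot [0.0, 0.3, 0.0]
0.99 dp [0.08, 4.84, 5.16] rot [0.0, 0.3, 0.0]
1.07 dp [0.08, 6.19, 6.17] rot [0.0, 0.3, 0.0]
```

Contact is made (about 4 N). I continue along the arc.

```bash
python3 -m inch '[{"dp":[0,1.3,1.5],"delta_rot":[0,0,0],"claw":255},{"dp":[0,2.4,2.8],"delta_rot":[0,0,0],"claw":255},{"dp":[0,3.6,4],"delta_rot":[0,0,0],"claw":255},{"dp":[0,4.8,5.2],"delta_rot":[0,0,0],"claw":255},{"dp":[0,6.2,6.2],"delta_rot":[0,0,0],"claw":255}]'
python3 - <<'E'
from h import *
p=w2c(sense()['ee_pos']);print(p)
for t in [*np.arange(1.07,1.5,.08),1.57]:
    print(round(t,2),end=' ');to(lid(t,.21,.021)+c2w(.011,0,0)-c2w(0,0,0),Rdown(180+CY))
E
```

```text
time_s: 24.32
ee_pos: [0.4911, -0.161, 0.2324]
eef_rot: [[0.275, 0.007, -0.961], [0.961, -0.002, 0.275], [0.0, -1.0, -0.007]]
ft_force: [-0.5, -0.3, 2.3]
finger_gap: -0.004
[-0.04235497 -0.00089353  0.23236413]
1.07 dp [0.09, 0.31, 0.08] rot [0.4, 0.3, 0.0]
1.15 dp [0.09, 1.73, 0.99] rot [0.4, 0.3, 0.0]
1.23 dp [0.1, 3.23, 1.78] rot [0.4, 0.3, 0.0]
1.31 dp [0.1, 4.77, 2.45] rot [0.4, 0.3, 0.0]
1.39 dp [0.1, 6.37, 2.99] rot [0.4, 0.3, 0.0]
1.47 dp [0.11, 8.01, 3.4] rot [0.4, 0.3, 0.0]
1.57 dp [0.11, 10.09, 3.74] rot [0.4, 0.3, 0.0]
```

```bash
python3 -m inch '[{"dp":[0,1.7,1],"delta_rot":[0,0,0],"claw":255},{"dp":[0,3.2,1.8],"delta_rot":[0,0,0],"claw":255},{"dp":[0,4.8,2.5],"delta_rot":[0,0,0],"claw":255},{"dp":[0,6.4,3],"delta_rot":[0,0,0],"claw":255},{"dp":[0,8,3.4],"delta_rot":[0,0,0],"claw":255}]' 
python3 -m inch '[{"dp":[0,0.8,0.2],"delta_rot":[0,0,0],"claw":255},{"dp":[0,1.5,0.3],"delta_rot":[0,0,0],"claw":255},{"dp":[0,2,0.3],"delta_rot":[0,0,0],"claw":255},{"dp":[0,2.2,0.3],"delta_rot":[0,0,0],"claw":255},{"dp":[0,2.2,0.3],"delta_rot":[0,0,0],"claw":255}]'
```

```text
time_s: 24.95
ee_pos: [0.4602, -0.1521, 0.1546]
eef_rot: [[0.275, 0.012, -0.961], [0.961, -0.003, 0.275], [0.0, -1.0, -0.013]]
ft_force: [-0.3, 0.3, 0.8]
finger_gap: 0.005
time_s: 25.58
ee_pos: [0.4577, -0.1514, 0.1325]
eef_rot: [[0.275, 0.012, -0.961], [0.961, -0.003, 0.275], [0.0, -1.0, -0.012]]
ft_force: [0.0, -0.5, 0.7]
finger_gap: -0.0
```

```bash
python3 -m inch '[{"dp":[0,0.2,0],"delta_rot":[0,0,0],"claw":255},{"dp":[0,0.3,0],"delta_rot":[0,0,0],"claw":255},{"dp":[0,0.3,0],"delta_rot":[0,0,0],"claw":255}]';python3 -m inch '[{"dp":[0,0.2,0],"delta_rot":[0,0,0],"claw":255},{"dp":[0,0.3,0],"delta_rot":[0,0,0],"claw":255},{"dp":[0,0.3,0],"delta_rot":[0,0,0],"claw":255}]'
```

```text
time_s: 25.95
ee_pos: [0.458, -0.1515, 0.132]
eef_rot: [[0.275, 0.014, -0.961], [0.961, -0.004, 0.275], [0.0, -1.0, -0.014]]
ft_force: [-6.0, 2.9, 16.0]
finger_gap: -0.004
time_s: 26.32
ee_pos: [0.458, -0.1515, 0.1319]
eef_rot: [[0.275, 0.016, -0.961], [0.961, -0.004, 0.275], [0.0, -1.0, -0.016]]
ft_force: [-7.8, 2.3, 20.0]
finger_gap: 0.001
```

The lid is hard on its stop: the outer face is at z = .132, as it should be, with 20 N. I retreat and check.

```bash
python3 -m inch '[{"dp":[0,-1,0],"delta_rot":[0,0,0],"claw":255},{"dp":[0,-4,1],"delta_rot":[0,0,0],"claw":255},{"dp":[0,-8,4],"delta_rot":[0,0,0],"claw":255},{"dp":[0,-11,8],"delta_rot":[0,0,0],"claw":255},{"dp":[0,-14,12],"delta_rot":[0,0,0],"claw":255}]';python3 -m inch '[{"dp":[0,0,0],"delta_rot":[0,0,0],"claw":255},{"dp":[0,0,0],"delta_rot":[0,0,0],"claw":255}]' >/dev/null
python3 - <<'E'
from h import *
S=PM('side');im=get_image('side')
o=np.array((150,110));f=2.2;im=cv2.resize(im[110:380,150:450],None,fx=f,fy=f,interpolation=cv2.INTER_CUBIC)
for r in(0,.24):
  a=[tuple(int(v) for v in (proj(S,lid(1.57,r,.022,y))-o)*f) for y in(-.17,.17)];cv2.line(im,*a,(0,0,255),1)
cv2.imwrite('pics/end.png',im)
E
```

```text
time_s: 26.95
ee_pos: [0.3396, -0.1176, 0.2712]
eef_rot: [[0.275, 0.016, -0.961], [0.961, -0.005, 0.275], [0.0, -1.0, -0.017]]
ft_force: [0.6, 0.6, 0.1]
finger_gap: -0.002
```

View pics/end.png

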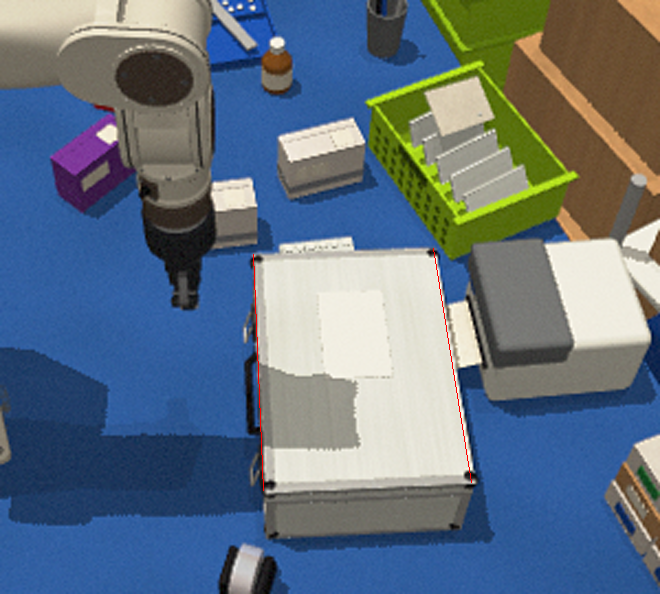

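The lid is shut and coincides with the model edges, from (255,260) to (470,475). The two light cartons stand at (320,157) and (235,212), and the bottle, blisters and tape dispenser are in place. I hand in.

```bash
python3 -c "
from bench import *
print(sign_off())"
```

```text
the job is handed in; nothing more can be done
None
```

The job is done and handed in at about 27 s; `sign_off()` gave no verdict.

**Cartons:** I lifted two of the three. The nearest weighed about 1.3 N, so it was nearly empty, and I set it back. The second weighed about 4.8 N, so it was the full one. I stood it in the middle of the case floor and let go. I did not need to lift the third.

**Stay and lid:** I gripped the lower stay bar near the knee and lifted it past centre, which drew the lid down to about 0.43 rad. Then I pushed the lid down in small steps until it was shut.

**Last checks:**
- **Lid:** its outer face stopped at z = 0.132 m, the expected height, and held against 20 N. In the final picture its edges match the shut position.
- **Other objects:** both light cartons were standing, and the bottle, blister cards and tape dispenser looked undisturbed. The robot was clear of everything.
- **Inside the case:** I last saw the full carton and the jar when the lid was about a quarter closed; both stood as they should. I could not see inside once it was shut.

**What went wrong:** On the first approach joint 6 reached its range limit, so I turned the gripper half a turn. While lifting the stay, the wrist force reached about 26 N, well below the 120 N limit. My first side-view corner readings for two cartons disagreed with the top view. I used the top-view positions, and overlaying them on the side picture confirmed them.

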